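# Hang the collection-tube shelf on the column stand and lock it

### The job

Hang the aluminium tube shelf with the blue handle on the column stand: pass the two screw heads through its keyholes, then slide it down until it rests on the screws and the brass latch button snaps out through its hole, and let go. The cross bar may be clamped at any height of its range, so feel for the screws gently, with light pressure and slowly, never forcing or knocking the shelf against the stand, and leave the tube and the two bottles nearby where they stand.

Things in the scene. Friction and masses are not known exactly. Their poses are not given: they have to be found in the camera images.
- shelf: loose tube shelf: L-shaped bracket of 4 mm bright aluminium, 0.26 kg, standing on its horizontal leg (two tube holes, 14 mm front lip, x -82 to 0 mm). Origin: on its underside, in the back face of the upright plate, mid width. x out of the back face (the face that goes against the stand), y across, z up. Upright plate: x -4 to 0, y -67.5 to 67.5, 92 mm high
- shelf_grip (a point): middle of the shelf's blue handle, (-35, 0, 68) mm in the shelf's frame, on a rib in front of the upright plate. The handle is 16 mm thick along the shelf's y (close the fingers across it along y, from above), 26 mm long in x (-48 to -22), z 44 to 92 mm. Gripped here, pressing towards +x acts nearly in line with the keyholes
- keyhole_left (a point): centre of the round hole of the left keyhole, in the back face, (0, 40, 59) mm in the shelf's frame. The hole is 17 mm in diameter; a slot 9 mm wide goes straight up from it to z = 78. A screw shank that seats in the slot has its axis 16 mm above this point
- keyhole_right (a point): the same for the right keyhole, (0, -40, 59) mm in the shelf's frame
- latch_hole (a point): centre of the shelf's latch hole, 13 mm in diameter, (0, 0, 75) mm in the shelf's frame; it comes over the latch button when both screws seat in their slots
- stand: column stand, fixed: grey base plate 155 x 220 x 13 mm (x -95 to 60 mm), two aluminium uprights (y -88 and 88, behind the bar, 213 mm high), white upright cross bar clamped in front of them. Origin: on the bench, mid width, straight below the bar's front face. x to the back (the shelf is hung from the -x side and pushed towards +x), y across, z up. The bar's front face is the plane x = 0
- bar_lowest (a point): point on the bar's front face at mid width, 173 mm above the bench: height of the two screws and the latch button, which all sit on the bar, at the bar's lowest clamping position. The bar is clamped 3 to 24 mm above it; its true height is not measured, so find the screws by eye or feel. The clamp holds firm. The bar is 206 mm wide, from 45 mm below to 16 mm above the screws' axes
- screw_left_lowest (a point): where the left screw's axis meets the bar's front face with the bar at its lowest: (0, 40, 173) mm in the stand's frame; in truth 3 to 24 mm higher. Shoulder screw standing out towards -x: shank 6 mm in diameter, 5.8 mm long, then a head 13 mm in diameter, 4 mm thick; head front at x = -9.8 mm. A black thumb screw (18 mm wide, 13 mm out) sits at y = 88 mm, 24 mm below the axes
- screw_right_lowest (a point): the same for the right screw, (0, -40, 173) mm in the stand's frame (thumb screw at y = -88 mm)
- latch (a joint): brass latch button between the screws, 8 mm in diameter, round nose, standing 8 mm out of the bar: 0 = fully out, grows as it is pushed in (m), 0.008 = flush. Spring: 2 N at 0, 4.5 N flush. The shelf's plate pushes it in once the screw heads are through the keyholes and the plate is pressed back; with the shelf slid right down it snaps out through the latch hole and stops the shelf lifting
- orange_tube: a 50 ml tube with an orange cap standing loose on the bench, 35 mm in diameter, 106 mm high; origin at the centre of its underside; leave alone
- amber_bottle: an amber bottle with a black cap standing loose on the bench, 43 mm in diameter, 66 mm high; origin at the centre of its underside; leave alone
- media_bottle: a white media bottle with an orange cap standing loose on the bench, 67 mm in diameter, 155 mm high; origin at the centre of its underside; leave alone
There are look-alikes about, which are no part of the job. Leave any turquoise look-alike of the shelf alone.

How it is judged:
By the outcome, as a careful person would: the job done as asked, in the order asked, and still so for the second after the job is handed in, with the robot touching nothing.
It also fails if it takes over 69 s, if anything falls off the work surface, if the arm or the gripper's body presses on something with over 40 N, if the wrist force passes 120 N, or if a joint passes its speed limit or range.

### The arm

A 6-joint arm with a two-finger parallel gripper is mounted at the origin on a cart in front of the work surface, level with it; the furniture and walls round the work are solid. World frame = base frame: x ahead of the robot, y to its left, z up, the work surface at z = 0. Lengths are in m, angles in degrees, forces in N, time in s.
With the tool pointing down it reaches from about 0.35 to 0.85 m from the base axis. Payload 8.1 kg.
Tool frame: the origin (TCP) lies midway between the tips of the shut fingers; the grasp point (between the pads) lies 19 mm behind it (robot.pinch_z is the distance from the TCP to the grasp point, in m); z points along the fingers, y is the line along which they close (so a half turn about z gives the same grasp; the last joint's range is limited). The gripper opens to 93 mm and grips with 3 to 60 N. Pads are 15 mm wide; open, the fingers measure 128 mm over their backs; the gripper's body (75 mm by 188 mm) begins 65 mm behind the grasp point.
Start: joints at [69.362, 7.471, 85.268, -0, 87.261, -4.893], TCP at [0.163, 0.577, 0.219] pointing down, gripper open.
Joint ranges: [-169.43, 169.43], [-51.17, 129.36], [1.28, 143.12], [-76.62, 256.62], [0, 156.53], [-152.29, 152.29]. Speed limits (degrees/s): [136.94, 136.94, 159.86, 180, 180, 180].

### API

Orientations are given as [roll, pitch, yaw] about the fixed x, y, z axes, in that order (R = Rz(yaw) Ry(pitch) Rx(roll)).
In Python, from station import robot gives the robot as it stands.
- The arm moves only by the shell command python3 -m crank 'ROWS' [OPENING] [FORCE]. ROWS is JSON, a list that holds one entry, the list of rows, each a list of 6 numbers: the shift along the tool's x, y, z in mm, then the turn, a rotation vector about the tool's x, y, z in degrees. A call has exactly 8 rows; each row is the pose to reach, as a shift and turn from the pose commanded when the call began, along the tool's axes at that moment; what a row does not reach only later rows make up. A row lasts 1/8 s, in which the tool goes at most 62.5 mm and 10.7 degrees, less where a joint would pass 70% of its speed; a pose out of reach is approached as far as the arm can. A call with a gripper value outside its range is refused whole. OPENING is the closure, from -1 (fully open) to 1 (shut), set as the call begins (- or left out, the last holds). The fingers move at their own pace and stop on an object; FORCE is the grip in N (left out, the last holds). Time passes only in rows, so rows that repeat a pose let the fingers close, or fill a call up. It gives the time, the measured TCP pose, the force, the opening and the grip force at its end, in the units of the state.
- robot.read_state(): the state, without advancing time (a new reading comes with each control period).
- robot.capture(name): name is "side" or "top" or "wrist"; returns the picture (384x512x3 uint8, red, green, blue); there is no depth.
- robot.get_calibration(name): a dict with "fx", "fy", "cx", "cy" (pixels), "rvec" (rotation vector, rad) and "tvec" (3), from world to camera coordinates, as OpenCV has them. Camera axes: x right, y down, z forward; pixel columns grow to the right and rows downward; lengths in m; the calibration is good to about 2 mm. A picture is of the moment at which its call begins: read the wrist's pose just before it. get_calibration takes no time and is no camera call; for the wrist camera it gives the pose at the moment of the call.
- robot.finish_job(): hands the job in; it is judged then, once.
Trained networks look in the newest picture that a camera, given by its name, has taken for a name from the list of things; names that differ only in an ending like _2 or _b are one class to them, and where a whole thing is asked for, a point or a joint stands for the part that bears it (a point fixed in the world has none). Each returns a list of dicts, best first, with "p" (0 to 1); they miss things now and then, are a little off and sometimes report something else, mostly with a low value. They report only what shows in the picture. A call takes as long as a camera call. They do not tell look-alikes from the thing itself.
- robot.find_in(thing, camera): "extent" ([left, top, right, bottom] as shares, 0 to 1, of the picture: columns of its width, rows of its height, round what is visible of it).
The state is a dict: "time_s": time; "qpos": joint angles; "joint_velocities": joint speeds; "tau": joint torques, N m; "eef_pos": TCP position; "orientation": TCP orientation; "ft_force": force on the tool from outside, world axes, zero at the start; "moment": the same for the moment, N m; "gripper_width": opening from 0.0 (shut) to 1.0 (fully open); "finger_force": force on a finger pad.
Only numpy, scipy, OpenCV 4.12 (cv2) and the standard library are available. Lean on these libraries where they do the work, as an engineer would, in place of code of your own. Each camera call takes 0.05 s, during which the arm holds its last target. There are 200 camera calls.

## Working session

There is one attempt and no reset: what is moved stays moved. The work goes in short steps, Python scripts to look and compute and a shell command to move; the robot and the scene stay as the last step left them, time stands still between calls to the robot, and variables do not carry over. Pictures are saved under pics/ and viewed, at most 12 in all, crops included, and the job is handed in when it is done.

```bash
mkdir -p pics; ls; cat > h.py <<'E'
import numpy as np, cv2
from station import robot
from scipy.spatial.transform import Rotation as R
def cal(c):
    k=robot.get_calibration(c); K=np.array([[k['fx'],0,k['cx']],[0,k['fy'],k['cy']],[0,0,1]]);return K,np.array(k['rvec'],float).ravel(),np.array(k['tvec'],float).ravel()
def proj(c,P,k=None):
    K,r,t=k or cal(c);return cv2.projectPoints(np.array(P,float).reshape(-1,1,3),r,t,K,None)[0].reshape(-1,2)
def ray(c,uv,k=None):
    K,r,t=k or cal(c);M=R.from_rotvec(r).as_matrix();o=-M.T@t;d=M.T@np.linalg.inv(K)@[uv[0],uv[1],1];return o,d/np.linalg.norm(d)
def atz(c,uv,z,k=None):
    o,d=ray(c,uv,k);return o+d*(z-o[2])/d[2]
def save(im,n): cv2.imwrite('pics/'+n+'.png',im[:,:,::-1])
E
python3 - <<'E'
from h import *
ims=[]
for c in ('top','side'):
    im=robot.capture(c);save(im,c+'0')
    for t in ('shelf','stand','orange_tube','amber_bottle','media_bottle','shelf_grip'):
        for f in robot.find_in(t,c)[:3]:
            e=np.array(f['extent'])*[512,384,512,384]; print(c,t,round(f['p'],2),e.round())
    K,r,t=cal(c);print(c,K[0,0],-R.from_rotvec(r).as_matrix().T@t)
    ims.append(im)
save(np.hstack([cv2.resize(i,(512,384)) for i in ims])[:,:1024],'both')
print(robot.read_state())
E
```

```text
pics
top shelf 0.74 [242. 218. 287. 256.]
top shelf 0.62 [131. 180. 180. 218.]
top stand 0.72 [241. 135. 316. 196.]
top orange_tube 0.56 [213. 232. 221. 245.]
top orange_tube 0.31 [131. 184. 182. 217.]
top amber_bottle 0.61 [343. 222. 361. 239.]
top amber_bottle 0.58 [243. 139. 313. 192.]
top media_bottle 0.91 [351. 162. 384. 189.]
top media_bottle 0.58 [343. 221. 359. 240.]
top media_bottle 0.55 [131. 183. 180. 217.]
top shelf_grip 0.81 [129. 183. 178. 221.]
top shelf_grip 0.66 [240. 222. 288. 254.]
top 425.10711696320203 [ 0.27277664 -0.04009423  1.36003167]
side shelf 0.77 [229. 168. 264. 209.]
side shelf 0.7 [206. 215. 251. 262.]
side stand 0.82 [272. 166. 344. 271.]
side orange_tube 0.51 [216. 193. 227. 225.]
side amber_bottle 0.86 [240. 286. 263. 318.]
side media_bottle 0.59 [320. 250. 353. 326.]
side shelf_grip 0.98 [234. 169. 266. 207.]
side shelf_grip 0.78 [208. 213. 250. 263.]
side 372.8943515292278 [ 0.30664661 -1.03511858  0.56008236]
{'time_s': 0.7, 'qpos': array([ 6.93628045e+01,  7.47062282e+00,  8.52675135e+01,  2.14490000e-03,
        8.72632052e+01, -4.89366673e+00]), 'joint_velocities': array([-0.04661386, -0.02039429, -0.05922423,  0.10116254, -0.05652716,
       -0.04443478]), 'tau': array([-2.18055211e-03, -5.59573853e+01, -4.91955292e+01,  7.66854314e-02,
        2.23751500e-02, -2.82941755e-05]), 'eef_pos': array([0.1627686 , 0.57749592, 0.21864364]), 'orientation': array([-1.79998846e+02, -2.24908279e-03,  1.64256369e+02]), 'ft_force': array([0.79296837, 0.74126973, 0.08054649]), 'moment': array([ 0.02807146, -0.03675205,  0.02719416]), 'finger_force': 0.0, 'gripper_width': 1.0007017637280442}
```

View pics/top0.png

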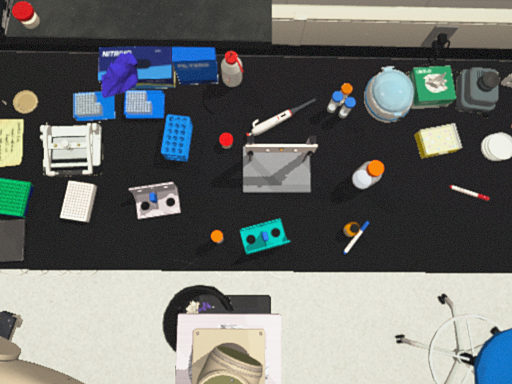

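View pics/side0.png

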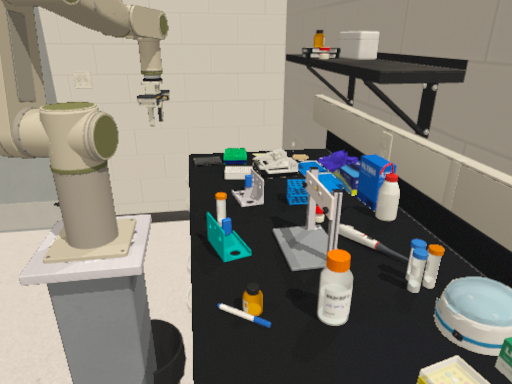

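The top view shows two candidates with a blue handle: the bright aluminium shelf at (155,200) and the turquoise look-alike at (264,237). I choose the aluminium one. The stand is at (278,166) with its bar at row 150. Next, one close crop.

```bash
python3 - <<'E'
import cv2,numpy as np
t=cv2.imread('pics/top0.png');s=cv2.imread('pics/side0.png')
a=cv2.resize(t[175:225,120:190],(400,286),interpolation=3)  # 5.714x
b=cv2.resize(t[130:200,230:328],(400,286),interpolation=3)  # 4.08x
c=cv2.resize(s[165:211,222:286],(400,288),interpolation=3)
d=cv2.resize(s[160:276,265:355],(223,288),interpolation=3)
d=cv2.copyMakeBorder(d,0,0,0,177,0)
cv2.imwrite('pics/crop1.png',np.vstack([np.hstack([a,b]),np.hstack([c,d])]))
E
```

```text
(no output)
```

View pics/crop1.png

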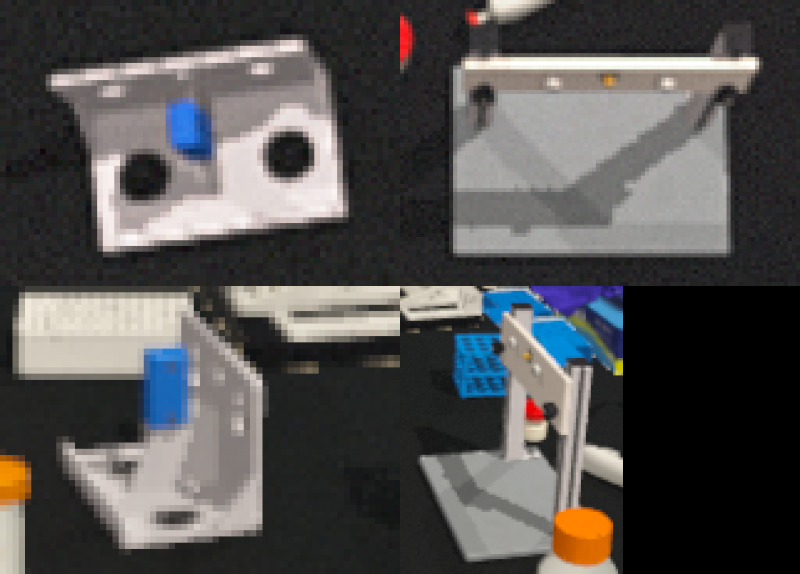

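The crop confirms the choice: a bright aluminium L-bracket with a blue handle, its upright plate towards +x. Both screws and the brass button can be seen on the bar. Next I fit the poses from the corner pixels.

```bash
python3 - <<'E'
from h import *
from scipy.optimize import least_squares
kt,ks=cal('top'),cal('side')
def fit(obs,x0,h):
    def pts(p,q): 
        l=np.array(q[:3])/1000+[0,0,p[3]*q[3]] if h else np.array(q[:3])/1000
        c,s=np.cos(p[2]),np.sin(p[2]);return [p[0]+c*l[0]-s*l[1],p[1]+s*l[0]+c*l[1],l[2]]
    def f(p): return np.concatenate([(proj(0,pts(p,q),kt if c=='t' else ks)[0]-uv) for c,q,uv in obs])
    r=least_squares(f,x0,loss='soft_l1');print(r.x[:2].round(4),np.degrees(r.x[2]).round(2),r.x[3:].round(4));print(r.fun.reshape(-1,2).round(1).tolist())
o=atz('top',(151,186),.092,kt)
fit([('t',(0,67.5,92),(128.75,189.5)),('t',(0,-67.5,92),(173.4,182.3)),('t',(-82,67.5,0),(138,218.7)),('t',(-82,-67.5,0),(180.7,212.6)),
('t',(-35,0,92),(152.4,195.2)),
('s',(0,-67.5,92),(263.9,180.5)),('s',(0,67.5,92),(251.3,168.8)),('s',(0,-67.5,0),(263.6,204.4)),('s',(-82,-67.5,0),(242,206.8))],[o[0],o[1],.15],0)
o=atz('top',(280,150),.18,kt)
fit([('t',(-9.8,40,173,1),(267.5,150.1)),('t',(-9.8,-40,173,1),(295.4,150.6)),('t',(-8,0,173,1),(281.5,149.4)),
('t',(0,103,189,1),(245.5,146)),('t',(0,-103,189,1),(317,146)),
('t',(-95,110,13,0),(243,192.3)),('t',(-95,-110,13,0),(310.9,192.3)),
('s',(-95,-110,0,0),(292,269.8)),('s',(-95,110,13,0),(273,229.4)),('s',(-8,0,173,1),(316.2,188.2)),('s',(0,-103,189,1),(333.6,198)),('s',(0,103,189,1),(306.6,170.5))],[o[0],o[1],0,.012],1)
for n,uv,z in(('tube',(217,236),.106),('amber',(351,229),.066),('media',(375,169),.155)): print(n,atz('top',uv,z,kt).round(3))
E
```

```text
[0.5348 0.2411] 9.58 []
[[-0.1, -1.5], [-0.2, -1.0], [0.8, -0.2], [0.2, -0.6], [-0.1, 0.7], [-0.6, -0.0], [-0.3, -0.2], [-0.7, -0.2], [-0.7, 0.4]]
[ 0.6318 -0.1467] 0.95 [0.0116]
[[-0.1, 0.0], [-0.2, -0.5], [-0.2, 0.1], [0.0, -0.8], [0.8, -0.9], [0.1, -1.6], [0.1, -1.8], [-0.4, 3.2], [-0.6, -0.7], [-1.5, 0.5], [-1.3, 0.1], [-0.5, -0.1]]
tube [0.38  0.037 0.106]
amber [ 0.409 -0.37   0.066]
media [ 0.577 -0.425  0.155]
```

```bash
python3 - <<'E'
from h import *
s=robot.read_state();T=R.from_euler('xyz',s['orientation'],degrees=True).as_matrix()
K,r,t=cal('wrist');M=R.from_rotvec(r).as_matrix();o=-M.T@t
print(K,'cam in tool',(T.T@(o-s['eef_pos'])).round(4));print((T.T@M.T).round(3));print(T.round(3),robot.pinch_z)
# target: tilt so camera looks at bar: TCP pose candidates
tgt=np.array([.622,-.147,.185])
ct=T.T@(o-s['eef_pos']);Ct=T.T@M.T
for yaw in(181,1):
  for tilt in (-35,35):
    W=R.from_euler('z',yaw,degrees=True)*R.from_euler('x',180,degrees=True)*R.from_euler('y',tilt,degrees=True)
    W=W.as_matrix();ax=W@Ct[:,2];cam=tgt-.25*ax;print(yaw,tilt,'axis',ax.round(2),'tcp',(cam-W@ct).round(3),'cam',cam.round(3))
    rv=R.from_matrix(T.T@W).as_rotvec(degrees=True);print(' shift mm',(T.T@(cam-W@ct-s['eef_pos'])*1000).round(),'turn',rv.round(1))
E
```

```text
[[301.37262201   0.         251.34242792]
 [  0.         301.37262201 190.02086614]
 [  0.           0.           1.        ]] cam in tool [ 0.0761  0.0003 -0.1656]
[[-0.001 -0.961 -0.275]
 [ 1.    -0.    -0.   ]
 [ 0.    -0.275  0.961]]
[[-0.962  0.271 -0.   ]
 [ 0.271  0.962 -0.   ]
 [ 0.    -0.    -1.   ]] 0.0188
181 -35 axis [ 0.78  0.01 -0.63] tcp [ 0.585 -0.148  0.25 ] cam [ 0.428 -0.15   0.342]
 shift mm [-603. -584.  -32.] turn [ -5.1 -34.7 -16.2]
181 35 axis [-0.33 -0.01 -0.95] tcp [ 0.671 -0.146  0.242] cam [ 0.704 -0.145  0.421]
 shift mm [-685. -559.  -23.] turn [  5.1  34.7 -16.2]
1 -35 axis [-0.78 -0.01 -0.63] tcp [ 0.659 -0.146  0.25 ] cam [ 0.816 -0.144  0.342]
 shift mm [-674. -562.  -32.] turn [ 49.3  -7.3 156.3]
1 35 axis [ 0.33  0.01 -0.95] tcp [ 0.573 -0.148  0.242] cam [ 0.54  -0.149  0.421]
 shift mm [-592. -587.  -23.] turn [-49.3   7.3 156.3]
```

```bash
python3 -m crank '[[[-30,-30,-4,0,0,0],[-70,-73,-10,0,0,0],[-110,-115,-14,0,0,0],[-150,-157,-18,0,0,0],[-190,-200,-22,0,0,0],[-230,-242,-26,0,0,0],[-270,-285,-30,0,0,0],[-310,-327,-35,0,0,0]]]' -1 && python3 -m crank '[[[-40,-42,-4,-1,-6,-3],[-80,-84,-8,-2,-13,-6],[-120,-126,-12,-3,-20,-9],[-160,-168,-16,-4,-27,-12],[-200,-210,-20,-5,-34,-16],[-235,-250,-25,-5.1,-34.7,-16.2],[-255,-268,-28,-5.1,-34.7,-16.2],[-255,-268,-28,-5.1,-34.7,-16.2]]]'
python3 - <<'E'
from h import *
import pickle
s=robot.read_state();k=cal('wrist');im=robot.capture('wrist');save(im,'w1');pickle.dump(k,open('k1.pkl','wb'));print(s['time_s'],s['eef_pos'],s['orientation'],s['ft_force'])
E
```

```text
time_s: 1.7
eef_pos: [0.373, 0.1769, 0.2541]
orientation: [180.0, 0.1, 164.3]
ft_force: [0.3, 1.0, 0.2]
gripper_width: 1.0
finger_force: 0.0
time_s: 2.7
eef_pos: [0.5451, -0.1504, 0.2815]
orientation: [180.0, 34.9, -179.2]
ft_force: [-0.6, -0.8, 0.2]
gripper_width: 1.002
finger_force: 0.0
2.7 [ 0.54510689 -0.15039065  0.28148092] [ 179.97264689   34.91080771 -179.20869104] [-0.56631211 -0.82119654  0.23576021]
```

View pics/w1.png

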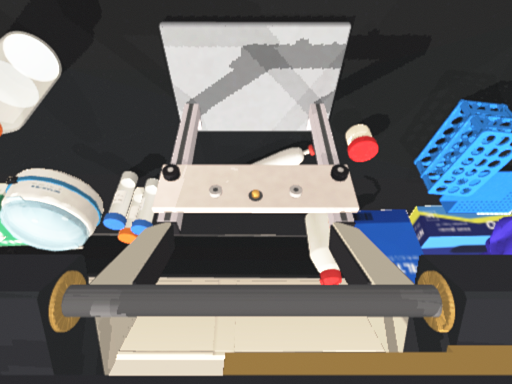

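The wrist view is upside down: bar at rows 165–212, screws at about (215,190) and (296,190), brass button at (256,195), thumb screws at (171,172) and (340,172). I'll enlarge it to get the positions.

```bash
python3 - <<'E'
import cv2,numpy as np
t=cv2.imread('pics/w1.png')
a=cv2.resize(t[155:220,145:245],(800,520),interpolation=2)[:, :]
b=cv2.resize(t[155:220,265:365],(800,520),interpolation=2)
a=cv2.resize(t[160:218,146:366],(800,211),interpolation=2)
b=cv2.resize(t[176:208,205:305],(800,256),interpolation=2)
cv2.imwrite('pics/crop2.png',np.vstack([a,b]))
E
```

```text
(no output)
```

View pics/crop2.png

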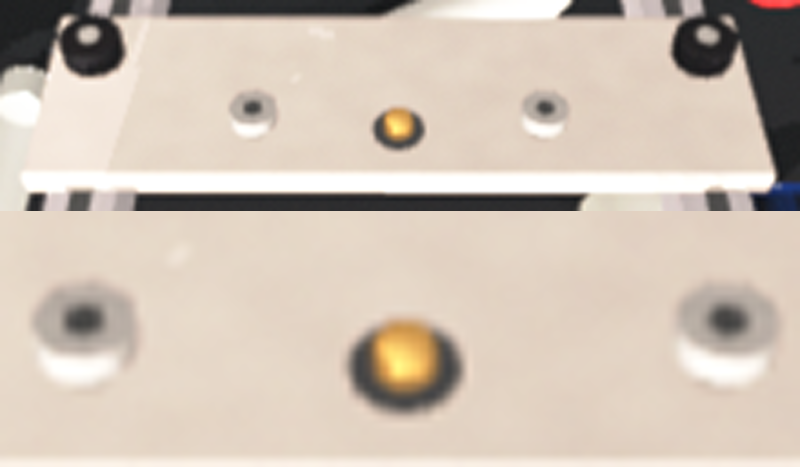

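```bash
cat > fs.py <<'E'
from h import *
import pickle
from scipy.optimize import least_squares
k=pickle.load(open('k1.pkl','rb'))
obs=[((-9.8,-40,173,1),(214.9,189.0)),((-9.8,40,173,1),(295.4,189.1)),((0,0,173,1),(255.1,195)),((0,-103,189,1),(151.6,206.3)),((0,103,189,1),(358.6,206.8)),((0,-103,128,1),(162.6,164.2)),((0,103,128,1),(347.1,164.2)),((-95,-110,13,0),(161,24)),((-95,110,13,0),(351,22))]
def pts(p,q):
    l=np.array(q[:3])/1000+[0,0,p[3]*q[3]];c,s=np.cos(p[2]),np.sin(p[2]);return [p[0]+c*l[0]-s*l[1],p[1]+s*l[0]+c*l[1],l[2]]
f=lambda p:np.concatenate([proj(0,pts(p,q),k)[0]-uv for q,uv in obs])
r=least_squares(f,[.63,-.147,.02,.012],loss='soft_l1');print(r.x[:2].round(4),np.degrees(r.x[2]).round(2),r.x[3].round(4));print(r.fun.reshape(-1,2).round(1).tolist())
E
python3 fs.py
python3 - <<'E'
# next: pose above shelf, tool down, yaw 189.6
from h import *
s=robot.read_state();T=R.from_euler('xyz',s['orientation'],degrees=True)
W=R.from_euler('z',189.6,degrees=True)*R.from_euler('x',180,degrees=True)
p=np.array([.500,.235,.19])
print(T.inv().apply(p-s['eef_pos'])*1000,(T.inv()*W).as_rotvec(degrees=True)); print(robot.find_in('shelf','wrist')[:1])
E
```

```text
[ 0.6292 -0.1453] 0.81 0.0104
[[0.1, -0.2], [0.0, -0.4], [0.0, -0.2], [-0.8, 1.3], [1.1, 0.8], [-0.3, -1.1], [0.2, -1.1], [-3.5, 0.7], [0.9, 2.5]]
[ 84.24759395 384.63706694  52.88797786] [-2.60983346 34.82829026 -8.4464456 ]
[]
```

Stand fit: x 0.629, y −0.145, yaw 0.8°, bar about 10–11 mm up, so the screws are at z ≈ 0.184. Now to above the shelf, with a look from close by.

```bash
python3 -m crank '[[[8,36,5,0,3,-1],[20,90,12,-0.5,8,-2],[31,143,20,-1,13,-3],[43,196,27,-1.3,18,-4],[54,249,34,-1.7,23,-5.5],[66,302,42,-2,28,-7],[77,350,48,-2.4,32.5,-8],[84,385,53,-2.6,34.8,-8.4]]]'
python3 - <<'E'
from h import *
import pickle
k=cal('wrist');im=robot.capture('wrist');save(im,'w2');pickle.dump(k,open('k2.pkl','wb'))
s=robot.read_state();print(s['eef_pos'],s['orientation'])
for f in robot.find_in('shelf_grip','wrist')[:2]+robot.find_in('shelf','wrist')[:2]: print(f['p'],np.array(f['extent'])*[512,384,512,384])
E
```

```text
time_s: 3.8
eef_pos: [0.4985, 0.239, 0.1898]
orientation: [-179.9, -0.0, -170.1]
ft_force: [-0.4, -0.0, 0.3]
gripper_width: 0.998
finger_force: 0.0
[0.49745479 0.24188486 0.18838865] [ 179.93965661   -0.20244695 -170.07833339]
0.56 [182.4768 131.7888 319.2832 230.592 ]
0.91 [179.4048 131.0976 321.3824 228.7872]
0.6 [ 0.     23.3088 21.7088 53.2992]
```

View pics/w2.png

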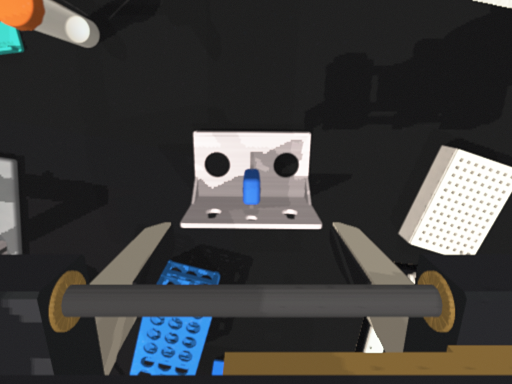

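The shelf is centred below the gripper: plate top edge from (181,227) to (320,227), lip corners (194,132) and (310,132), handle at about (252,186).

```bash
python3 - <<'E'
from h import *
import pickle
from scipy.optimize import least_squares
k=pickle.load(open('k2.pkl','rb'))
im=cv2.imread('pics/w2.png');b,g,r=[im[:,:,i].astype(int) for i in range(3)]
m=((b>120)&(r<90))[160:210,235:270];ys,xs=np.nonzero(m);print('blue cols',xs.min()+235,xs.max()+235,'rows',ys.min()+160,ys.max()+160)
obs=[((0,-67.5,92),(181,227)),((0,67.5,92),(320.7,227)),((-82,-67.5,14),(194,132)),((-82,67.5,14),(310,132))]
def pts(p,q):
    l=np.array(q)/1000;c,s=np.cos(p[2]),np.sin(p[2]);return [p[0]+c*l[0]-s*l[1],p[1]+s*l[0]+c*l[1],l[2]]
f=lambda p:np.concatenate([proj(0,pts(p,q),k)[0]-uv for q,uv in obs])
r=least_squares(f,[.53,.24,.17]);p=r.x;print(p[:2].round(4),np.degrees(p[2]).round(2),r.fun.reshape(-1,2).round(1).tolist())
print('handle top corners',proj(0,[pts(p,(x,y,92)) for x in(-48,-22) for y in (-8,8)],k).round(1).tolist())
s=robot.read_state();T=R.from_euler('xyz',s['orientation'],degrees=True)
W=R.from_euler('z',180+np.degrees(p[2]),degrees=True)*R.from_euler('x',180,degrees=True)
g=np.array(pts(p,(-35,0,68)));g[2]-=robot.pinch_z
print(s['eef_pos'],g,T.inv().apply(g-s['eef_pos'])*1000,(T.inv()*W).as_rotvec(degrees=True))
E
```

```text
blue cols 243 259 rows 169 204
[0.5339 0.2449] 9.62 [[-1.4, 0.1], [2.1, 0.7], [-2.9, -0.4], [2.0, 0.0]]
handle top corners [[242.5, 177.8], [260.3, 177.9], [242.6, 205.3], [259.9, 205.3]]
[0.49860087 0.23785326 0.1894395 ] [0.49935949 0.23906142 0.0492    ] [ -0.96069069   1.2501268  140.23789459] [-0.07769546 -0.00223139  0.26954022]
```

```bash
python3 -m crank '[[[-1,1,20,0,0,0.3],[-1,1,50,0,0,0.3],[-1,1,80,0,0,0.3],[-1,1,105,0,0,0.3],[-1,1,122,0,0,0.3],[-1,1,134,0,0,0.3],[-1,1,140,0,0,0.3],[-1,1,140,0,0,0.3]]]' -1 && python3 -m crank '[[[0,0,0,0,0,0],[0,0,0,0,0,0],[0,0,0,0,0,0],[0,0,0,0,0,0],[0,0,0,0,0,0],[0,0,0,0,0,0],[0,0,0,0,0,0],[0,0,0,0,0,0]]]' 1 40
python3 -c "
from h import *
s=robot.read_state();print(s)"
```

```text
time_s: 4.95
eef_pos: [0.5012, 0.2368, 0.0502]
orientation: [-180.0, 0.1, -170.7]
ft_force: [-0.2, -0.4, -0.6]
gripper_width: 0.998
finger_force: 0.0
time_s: 5.95
eef_pos: [0.5011, 0.2369, 0.0501]
orientation: [-180.0, 0.1, -170.7]
ft_force: [-0.7, 1.9, -0.6]
gripper_width: 0.191
finger_force: 0.8
{'time_s': 5.95, 'qpos': array([ 2.00448559e+01,  8.82686478e+00,  1.02110963e+02, -5.80870424e-02,
        6.89909057e+01, -7.92712778e+01]), 'joint_velocities': array([ 0.13466658,  0.02697376, -0.12824   ,  0.19561857, -0.0274916 ,
       -0.04264876]), 'tau': array([-1.17472161e+00, -5.20214939e+01, -4.40210760e+01, -6.47787955e-01,
        1.88080142e-01,  1.78003476e-03]), 'eef_pos': array([0.50109148, 0.23694796, 0.05007948]), 'orientation': array([-1.79959962e+02,  8.01107796e-02, -1.70663047e+02]), 'ft_force': array([-0.71915125,  1.92342863, -0.56977357]), 'moment': array([0.33126669, 0.09165447, 0.00211286]), 'finger_force': 0.7764441892504692, 'gripper_width': 0.1912673001344229}
```

```bash
python3 -m crank '[[[0,0,0,0,0,0],[0,0,0,0,0,0],[0,0,0,0,0,0],[0,0,-2,0,0,0],[0,0,-5,0,0,0],[0,0,-10,0,0,0],[0,0,-20,0,0,0],[0,0,-30,0,0,0]]]' 1 40
python3 - <<'E'
from h import *
s=robot.read_state();T=R.from_euler('xyz',s['orientation'],degrees=True)
W=R.from_euler('z',180.8,degrees=True)*R.from_euler('x',180,degrees=True)
st=np.array([.6292,-.1453]);a=np.radians(.8)
# grip pt at stand-frame (-35-80,0); z: keyhole z 59 at 183.5 -> origin z .1245 -> tcp .1245+.0492
l=np.array([-.135,0]);p=np.array([st[0]+np.cos(a)*l[0],st[1]+np.sin(a)*l[0],.174])
print(s['finger_force'],s['gripper_width'],s['ft_force'],s['moment']);print(p,T.inv().apply(p-s['eef_pos'])*1000,(T.inv()*W).as_rotvec(degrees=True))
E
```

```text
time_s: 6.95
eef_pos: [0.5012, 0.2369, 0.081]
orientation: [-180.0, 0.1, -170.7]
ft_force: [0.5, 0.5, -3.8]
gripper_width: 0.17
finger_force: 40.0
39.99912679195404 0.17020457396739852 [ 0.52328404  0.52156227 -3.791494  ] [ 0.10126424 -0.00071223  0.0052186 ]
[ 0.49421316 -0.14718489  0.174     ] [  69.08344967 -377.95971819  -92.79814468] [-0.03618486  0.10771301  8.53604397]
```

```bash
python3 -m crank '[[[0,0,-30,0,0,0],[2,-10,-70,0,0,0],[8,-45,-93,0,0,1],[18,-100,-93,0,0,2.2],[30,-160,-93,0,0,3.6],[41,-220,-93,0,0,5],[51,-275,-93,0,0,6.3],[60,-325,-93,0,0,7.4]]]' && python3 -m crank '[[[4,-25,0,0,0,0.5],[8,-43,0,0,0,1],[9,-51,0,0,0,1.1],[9,-53,0,0,0,1.1],[9,-53,0,0,0,1.1],[9,-53,0,0,0,1.1],[9,-53,0,0,0,1.1],[9,-53,0,0,0,1.1]]]'
python3 - <<'E'
from h import *
import pickle
k=cal('wrist');s=robot.read_state();im=robot.capture('wrist');save(im,'w3');pickle.dump((k,s),open('k3.pkl','wb'))
for c in('side','top'): save(robot.capture(c),c+'3')
w=cv2.imread('pics/w3.png');sd=cv2.resize(cv2.imread('pics/side3.png')[150:270,240:370],(416,384),interpolation=2)
cv2.imwrite('pics/c3.png',np.hstack([w[:,120:390],sd]))
print(s['eef_pos'],s['orientation'],s['ft_force'])
E
```

```text
time_s: 7.95
eef_pos: [0.4944, -0.0956, 0.1744]
orientation: [-179.9, 0.2, -178.1]
ft_force: [0.3, 0.5, -2.7]
gripper_width: 0.171
finger_force: 40.0
time_s: 8.95
eef_pos: [0.4873, -0.1465, 0.1733]
orientation: [-180.0, 0.1, -179.1]
ft_force: [0.3, 0.1, -2.9]
gripper_width: 0.174
finger_force: 40.0
[ 0.48730129 -0.14650782  0.17328068] [-1.79965264e+02  8.81011792e-02 -1.79138178e+02] [ 0.26790806  0.09714089 -2.87344092]
```

View pics/c3.png

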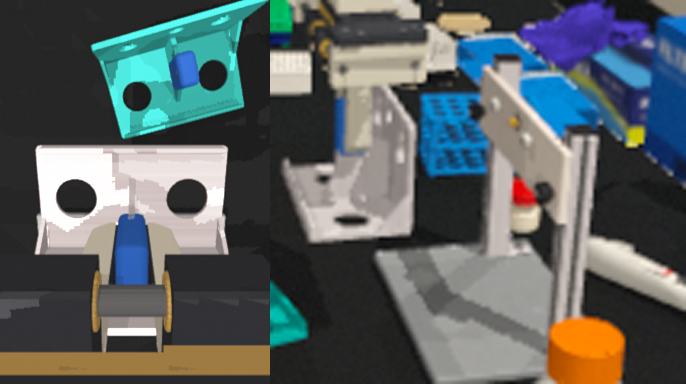

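The tool is holding the shelf square: the lip is level at row 147, from column 157 to 347. I'll compute the shelf-to-tool offset and the alignment still needed.

```bash
cat > al.py <<'E'
from h import *
import pickle
from scipy.optimize import least_squares
k,s=pickle.load(open('k3.pkl','rb'))
im=cv2.cvtColor(cv2.imread('pics/w3.png'),6).astype(float)
c=120
row=im[150:158].mean(0);g=np.diff(row);l=np.argmax(g[140:180])+140.5;r=np.argmin(g[330:365])+330.5
tops=[np.argmax(np.diff(im[130:165,x]))+130.5 for x in (165,200,250,300,340)];print(l,r,tops)
v=tops[0]
def pts(p,q):
    q=np.array(q)/1000;co,si=np.cos(p[2]),np.sin(p[2]);return [p[0]+co*q[0]-si*q[1],p[1]+si*q[0]+co*q[1],q[2]+s['eef_pos'][2]-.0501]
obs=[((-82,-67.5,14),(l,tops[0])),((-82,67.5,14),(r,tops[-1]))]
f=lambda p:np.concatenate([proj(0,pts(p,q),k)[0]-uv for q,uv in obs])
q=least_squares(f,[.52,-.146,.014]);print(q.x[:2],np.degrees(q.x[2]),q.fun)
T=R.from_euler('xyz',s['orientation'],degrees=True)
o=np.array([*q.x[:2],s['eef_pos'][2]-.0501]);print('origin in tool mm',T.inv().apply(o-s['eef_pos'])*1000)
E
python3 al.py
```

```text
155.5 346.5 [np.float64(144.5), np.float64(144.5), np.float64(144.5), np.float64(144.5), np.float64(144.5)]
[ 0.51968659 -0.14621258] 0.8390410854008106 [-5.65168301  0.52573132  5.64450489  0.51977809]
origin in tool mm [-32.30900369  -0.1615078   50.14984652]
```

```bash
python3 -m crank '[[[-10,0,-0.5,0,0,0],[-25,-0.2,-1,0,0,0],[-42,-0.4,-1.7,0,0,0],[-58,-0.6,-1.7,0,0,0],[-72,-0.6,-1.7,0,0,0],[-82,-0.6,-1.7,0,0,0],[-88,-0.6,-1.7,0,0,0],[-88,-0.6,-1.7,0,0,0]]]'
python3 - <<'E'
from h import *
for c in('side','top'): save(robot.capture(c),c+'4')
a=cv2.resize(cv2.imread('pics/side4.png')[155:220,270:350],(480,390),interpolation=2)
b=cv2.resize(cv2.imread('pics/top4.png')[120:180,235:325],(320,390),interpolation=2)
cv2.imwrite('pics/c4.png',np.hstack([a,b]))
s=robot.read_state();print(s['eef_pos'],s['orientation'],s['ft_force'])
E
```

```text
time_s: 10.1
eef_pos: [0.5754, -0.146, 0.175]
orientation: [-180.0, 0.1, -179.2]
ft_force: [0.0, 0.1, -2.4]
gripper_width: 0.173
finger_force: 40.0
[ 0.57500922 -0.14605371  0.17504997] [-1.79967390e+02  6.95893105e-02 -1.79162788e+02] [-1.12257423 -0.2634358  -2.80375447]
```

View pics/c4.png

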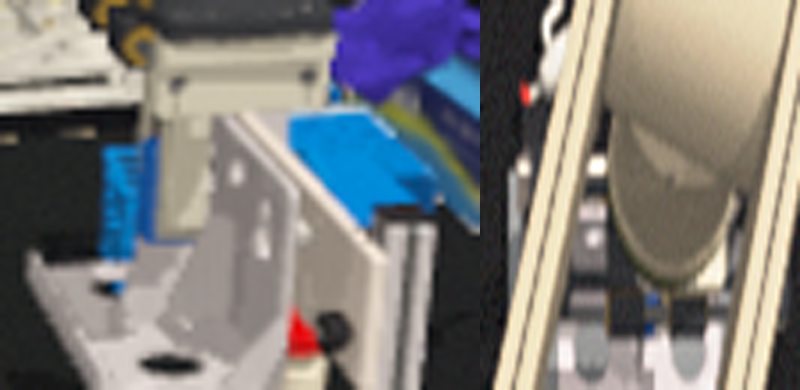

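The side view shows the plate just in front of the bar and level with it. I'll feel forward slowly.

```bash
python3 -m crank '[[[-1,0,0,0,0,0],[-2.5,0,0,0,0,0],[-4,0,0,0,0,0],[-5.5,0,0,0,0,0],[-7,0,0,0,0,0],[-8,0,0,0,0,0],[-9,0,0,0,0,0],[-9.5,0,0,0,0,0]]]' && python3 -m crank '[[[-0.5,0,0,0,0,0],[-1,0,0,0,0,0],[-1.5,0,0,0,0,0],[-2,0,0,0,0,0],[-2.5,0,0,0,0,0],[-3,0,0,0,0,0],[-3.5,0,0,0,0,0],[-3.5,0,0,0,0,0]]]'
```

```text
time_s: 11.2
eef_pos: [0.5848, -0.1459, 0.1751]
orientation: [-180.0, 0.1, -179.2]
ft_force: [0.1, 0.3, -3.1]
gripper_width: 0.168
finger_force: 40.0
time_s: 12.2
eef_pos: [0.5881, -0.1459, 0.1751]
orientation: [-180.0, 0.1, -179.2]
ft_force: [-2.5, 0.0, -2.4]
gripper_width: 0.169
finger_force: 40.0
```

```bash
python3 -m crank '[[[-0.3,0,0,0,0,0],[-0.6,0,0,0,0,0],[-0.9,0,0,0,0,0],[-1.2,0,0,0,0,0],[-1.5,0,0,0,0,0],[-1.5,0,0,0,0,0],[-1.5,0,0,0,0,0],[-1.5,0,0,0,0,0]]]'; python3 -c "
from h import *
for i in range(2):
  s=robot.read_state();print(s['eef_pos'],s['ft_force'],s['moment']);robot.capture('wrist')"
```

```text
time_s: 13.2
eef_pos: [0.5897, -0.1459, 0.1751]
orientation: [-180.0, 0.1, -179.2]
ft_force: [-1.5, -0.2, -2.5]
gripper_width: 0.172
finger_force: 40.0
[ 0.58971579 -0.14587731  0.1751272 ] [-1.54290701 -0.17076578 -2.53372851] [1.67469257e-04 4.73409295e-01 6.99832576e-05]
[ 0.58971022 -0.14588433  0.17512305] [-2.74500918 -0.40027159 -1.9207898 ] [-0.00692402  0.52569092 -0.0243645 ]
```

About 2 N, which matches the latch spring at 8 mm out, so the heads appear to be entering the holes. Continue gently.

```bash
python3 -m crank '[[[-0.4,0,0,0,0,0],[-0.8,0,0,0,0,0],[-1.2,0,0,0,0,0],[-1.6,0,0,0,0,0],[-2,0,0,0,0,0],[-2.4,0,0,0,0,0],[-2.4,0,0,0,0,0],[-2.4,0,0,0,0,0]]]';  python3 -c "
from h import *
for i in range(3):
  s=robot.read_state();print(s['eef_pos'],s['ft_force'],s['moment']);robot.capture('wrist')"
```

```text
time_s: 14.3
eef_pos: [0.5921, -0.1458, 0.1751]
orientation: [-180.0, 0.1, -179.2]
ft_force: [-2.9, -0.1, -1.7]
gripper_width: 0.171
finger_force: 40.0
[ 0.59212619 -0.14581991  0.17513845] [-2.94408333 -0.13151675 -1.68213436] [-0.04154619  0.63565495 -0.03084646]
[ 0.59211199 -0.14583918  0.17513041] [-3.16443455 -0.17255635 -2.6688567 ] [0.03311088 0.61659329 0.0314664 ]
[ 0.59210937 -0.14582437  0.17513834] [-4.0226114  -0.43640867 -3.12657591] [-0.01231542  0.59585558  0.0183539 ]
```

```bash
python3 -m crank '[[[-0.4,0,0,0,0,0],[-0.8,0,0,0,0,0],[-1.2,0,0,0,0,0],[-1.6,0,0,0,0,0],[-2,0,0,0,0,0],[-2.4,0,0,0,0,0],[-2.4,0,0,0,0,0],[-2.4,0,0,0,0,0]]]' && python3 -m crank '[[[-0.3,0,0,0,0,0],[-0.6,0,0,0,0,0],[-0.9,0,0,0,0,0],[-1.2,0,0,0,0,0],[-1.2,0,0,0,0,0],[-1.2,0,0,0,0,0],[-1.2,0,0,0,0,0],[-1.2,0,0,0,0,0]]]';  python3 -c "
from h import *
for i in range(3):
  s=robot.read_state();print(s['eef_pos'],s['ft_force'],s['moment']);robot.capture('wrist')"
```

```text
time_s: 15.45
eef_pos: [0.5945, -0.1458, 0.1751]
orientation: [-180.0, 0.1, -179.2]
ft_force: [-3.6, -0.0, -2.8]
gripper_width: 0.173
finger_force: 40.0
time_s: 16.45
eef_pos: [0.5949, -0.1457, 0.1752]
orientation: [-180.0, -0.0, -179.2]
ft_force: [-9.4, 0.5, 0.8]
gripper_width: 0.173
finger_force: 40.0
[ 0.59485811 -0.14568403  0.17515056] [-9.35473562  0.46410209  0.81974776] [ 0.07033708  1.50795836 -0.13742578]
[ 0.59490596 -0.14571869  0.1752032 ] [-9.77946284  0.88999871 -0.35162208] [ 0.02325629  1.53122613 -0.09359625]
[ 0.59488057 -0.14571989  0.17517395] [-10.14141016   0.40879256   1.52435126] [ 0.04109452  1.53825176 -0.11274815]
```

Firm contact at 0.5949, 10 mm past the head plane and after the latch ramp, so the plate is on the bar with the heads through. Ease off slightly, then slide down slowly.

```bash
python3 -m crank '[[[0.5,0,0,0,0,0],[0.8,0,0,0,0,0],[0.8,0,0.5,0,0,0],[0.8,0,1,0,0,0],[0.8,0,1.5,0,0,0],[0.8,0,2,0,0,0],[0.8,0,2.5,0,0,0],[0.8,0,3,0,0,0]]]' && python3 -c "
from h import *
for i in range(3):
  s=robot.read_state();print(s['eef_pos'],s['ft_force'],s['moment']);robot.capture('wrist')"
```

```text
time_s: 17.6
eef_pos: [0.5949, -0.1459, 0.1727]
orientation: [-179.9, 0.1, -179.2]
ft_force: [-6.8, 0.6, -0.6]
gripper_width: 0.172
finger_force: 40.0
[ 0.59490795 -0.1459203   0.17268804] [-6.79442239  0.55280347 -0.56178539] [-0.06827696  1.03691971 -0.12548029]
[ 0.59491564 -0.14591007  0.17257197] [-6.38270814 -0.84518183 -0.45566664] [-0.05393708  0.99890367 -0.10177249]
[ 0.59490895 -0.14593642  0.17253703] [-6.30314949  0.18047588 -0.12830927] [-0.05422575  1.01780739 -0.0916855 ]
```

```bash
python3 -m crank '[[[0,0,0.7,0,0,0],[0,0,1.4,0,0,0],[0,0,2.1,0,0,0],[0,0,2.8,0,0,0],[0,0,3.5,0,0,0],[0,0,4.2,0,0,0],[0,0,5,0,0,0],[0,0,5,0,0,0]]]' && python3 -c "
from h import *
for i in range(2):
  s=robot.read_state();print(s['eef_pos'],s['ft_force'],s['moment']);robot.capture('wrist')"
```

```text
time_s: 18.75
eef_pos: [0.5949, -0.146, 0.1674]
orientation: [-179.9, 0.1, -179.2]
ft_force: [-6.1, 0.4, -0.5]
gripper_width: 0.172
finger_force: 40.0
[ 0.59491167 -0.14597004  0.16744588] [-6.11034545  0.41342828 -0.48831181] [-0.08236161  0.95720252 -0.11273034]
[ 0.59489776 -0.14595229  0.16744891] [-5.76101849 -0.27653553  0.66752048] [-0.08621981  1.00119644 -0.12598347]
```

```bash
python3 -m crank '[[[0,0,0.7,0,0,0],[0,0,1.4,0,0,0],[0,0,2.1,0,0,0],[0,0,2.8,0,0,0],[0,0,3.5,0,0,0],[0,0,4.2,0,0,0],[0,0,5,0,0,0],[0,0,5,0,0,0]]]' && python3 -m crank '[[[0,0,0.4,0,0,0],[0,0,0.8,0,0,0],[0,0,1.2,0,0,0],[0,0,1.6,0,0,0],[0,0,2,0,0,0],[0,0,2,0,0,0],[0,0,2,0,0,0],[0,0,2,0,0,0]]]' && python3 -c "
from h import *
for i in range(2):
  s=robot.read_state();print(s['eef_pos'],s['ft_force'],s['moment']);robot.capture('wrist')"
```

```text
time_s: 19.85
eef_pos: [0.5949, -0.1457, 0.1623]
orientation: [-180.0, 0.1, -179.2]
ft_force: [-5.1, 0.2, -2.8]
gripper_width: 0.168
finger_force: 40.0
time_s: 20.85
eef_pos: [0.5949, -0.1459, 0.161]
orientation: [-179.9, 0.1, -179.2]
ft_force: [-7.6, 0.7, 2.0]
gripper_width: 0.17
finger_force: 40.0
[ 0.59490312 -0.14591078  0.16099546] [-7.63028589  0.69721995  1.95295787] [ 0.10933218  1.24398345 -0.10080259]
[ 0.59494108 -0.14588985  0.1610081 ] [-7.75045803  0.12516687  1.36056532] [ 0.1227734   1.23027288 -0.12976251]
```

```bash
python3 -m crank '[[[0.3,0,0.3,0,0,0],[0.3,0,0.6,0,0,0],[0.3,0,0.9,0,0,0],[0.3,0,1.2,0,0,0],[0.3,0,1.2,0,0,0],[0.3,0,1.2,0,0,0],[0.3,0,1.2,0,0,0],[0.3,0,1.2,0,0,0]]]' && python3 -c "
from h import *
for i in range(3):
  s=robot.read_state();print(s['eef_pos'],s['ft_force'],s['moment']);robot.capture(['wrist','side','top'][i])
save(robot.capture('side'),'side5')
a=cv2.resize(cv2.imread('pics/side5.png')[160:230,270:355],(680,560),interpolation=2);cv2.imwrite('pics/c5.png',a)"
```

```text
time_s: 21.95
eef_pos: [0.5949, -0.146, 0.1598]
orientation: [-179.9, 0.1, -179.2]
ft_force: [-6.5, -1.0, 0.6]
gripper_width: 0.171
finger_force: 40.0
[ 0.59489629 -0.14602442  0.159816  ] [-6.50212976 -0.95666172  0.61990342] [-0.0094073   1.06049903 -0.07494569]
[ 0.59491201 -0.14601266  0.15983598] [-6.0271473  -0.45058049 -0.01379314] [ 0.06146166  0.96012404 -0.09916761]
[ 0.59491456 -0.14600942  0.15983196] [-5.43263401  1.19311545 -0.41003333] [ 0.07485392  1.09403898 -0.10861051]
```

View pics/c5.png

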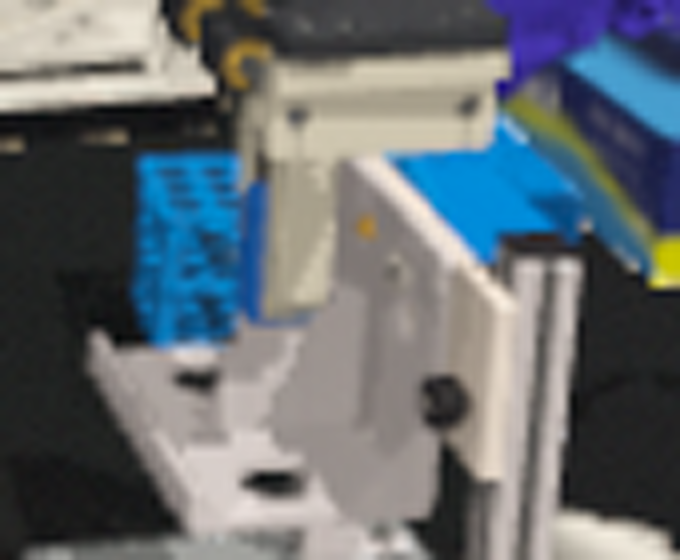

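The brass button now shows in the latch hole at crop (366,225), and the near screw head sits at (393,268) above its keyhole. I'll press down gently until it seats.

```bash
python3 -m crank '[[[0,0,0.3,0,0,0],[0,0,0.6,0,0,0],[0,0,0.9,0,0,0],[0,0,1.2,0,0,0],[0,0,1.5,0,0,0],[0,0,1.5,0,0,0],[0,0,1.5,0,0,0],[0,0,1.5,0,0,0]]]' && python3 -c "
from h import *
for i in range(3):
  s=robot.read_state();print(s['eef_pos'],s['ft_force'],s['moment']);robot.capture('wrist')"
```

```text
time_s: 23.15
eef_pos: [0.5949, -0.1461, 0.1594]
orientation: [-179.9, 0.2, -179.2]
ft_force: [-9.5, 0.7, 6.9]
gripper_width: 0.171
finger_force: 40.0
[ 0.59493479 -0.14607026  0.15935377] [-9.47203082  0.68463897  6.92192409] [ 0.20681757  1.67890993 -0.109289  ]
[ 0.59492477 -0.14604989  0.15936167] [-10.33942941   0.21558743   7.41719134] [ 0.25336156  1.68179587 -0.18319626]
[ 0.59493305 -0.14603467  0.1593659 ] [-8.7922652   0.99581633  6.56757505] [ 0.25870377  1.6450402  -0.10082405]
```

Seated: 15.8 mm down with a firm 7 N stop. Relax the load, then check.

```bash
python3 -m crank '[[[0.2,0,-0.3,0,0,0],[0.4,0,-0.6,0,0,0],[0.6,0,-0.9,0,0,0],[0.8,0,-1,0,0,0],[0.8,0,-1,0,0,0],[0.8,0,-1,0,0,0],[0.8,0,-1,0,0,0],[0.8,0,-1,0,0,0]]]' && python3 -c "
from h import *
for i in range(4):
  s=robot.read_state();print(s['eef_pos'],s['ft_force'],s['moment']);robot.capture('wrist')"
```

```text
time_s: 24.3
eef_pos: [0.5947, -0.146, 0.1592]
orientation: [-179.9, 0.2, -179.2]
ft_force: [4.1, -2.0, 5.1]
gripper_width: 0.171
finger_force: 40.0
[ 0.59473806 -0.14604342  0.15918846] [ 4.13946024 -1.98674713  5.1396971 ] [-0.1252227  -0.69849772 -0.05050036]
[ 0.59474946 -0.14601337  0.15919629] [ 4.40786528 -1.03455466  3.96246577] [-0.11804628 -0.76606606 -0.09520939]
[ 0.59470826 -0.1459815   0.15915882] [ 4.75288049 -1.53346466  4.53318488] [-0.1159408  -0.86609043 -0.0874811 ]
[ 0.59472495 -0.14598967  0.15917401] [ 4.5096066  -0.52597891  5.44475439] [-0.12293595 -0.89188267 -0.08724301]
```

The spring no longer pushes back (fx changed sign), so the latch is out. Neutralise and open partway.

```bash
python3 -m crank '[[[-0.2,0,-0.2,0,0,0],[-0.3,0,-0.5,0,0,0],[-0.3,0,-0.7,0,0,0],[-0.3,0,-0.7,0,0,0],[-0.3,0,-0.7,0,0,0],[-0.3,0,-0.7,0,0,0],[-0.3,0,-0.7,0,0,0],[-0.3,0,-0.7,0,0,0]]]' && python3 -m crank '[[[0,0,0,0,0,0],[0,0,0,0,0,0],[0,0,0,0,0,0],[0,0,0,0,0,0],[0,0,0,0,0,0],[0,0,0,0,0,0],[0,0,0,0,0,0],[0,0,0,0,0,0]]]' -0.3
```

```text
time_s: 25.5
eef_pos: [0.5943, -0.1459, 0.1592]
orientation: [-180.0, 0.1, -179.2]
ft_force: [5.1, -2.1, 4.7]
gripper_width: 0.171
finger_force: 40.0
time_s: 26.5
eef_pos: [0.5942, -0.1458, 0.1592]
orientation: [-180.0, 0.1, -179.2]
ft_force: [0.4, 0.1, 0.4]
gripper_width: 0.65
finger_force: 0.0
```

```bash
python3 -c "
from h import *
print(robot.read_state()['ft_force'],robot.read_state()['gripper_width'])
a=cv2.resize(robot.capture('side')[160:230,270:355],(680,560),interpolation=2);save(a,'c6')"
```

```text
[0.37937569 0.11078769 0.42657132] 0.649688153486915
```

View pics/c6.png

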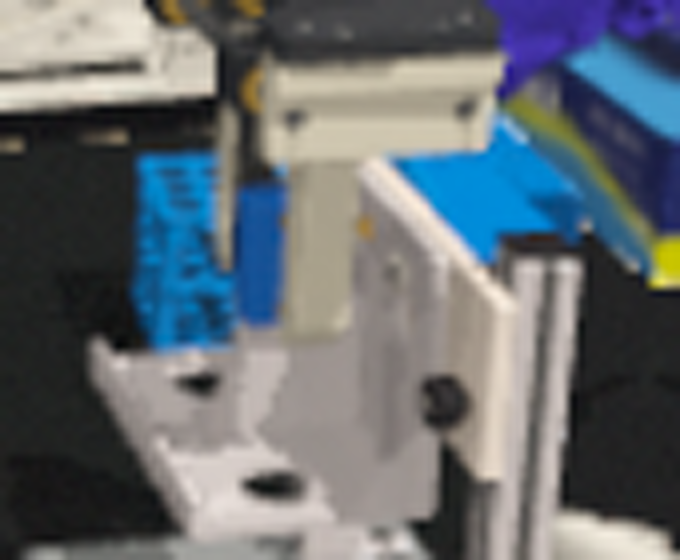

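Released, the shelf hangs flush and the brass button shows in its hole. Retreat straight up.

```bash
python3 -m crank '[[[0,0,-5,0,0,0],[0,0,-15,0,0,0],[0,0,-30,0,0,0],[0,0,-50,0,0,0],[0,0,-75,0,0,0],[20,0,-100,0,0,0],[50,0,-120,0,0,0],[80,0,-130,0,0,0]]]' && python3 -m crank '[[[30,0,-5,0,0,0],[60,0,-10,0,0,0],[60,0,-10,0,0,0],[60,0,-10,0,0,0],[60,0,-10,0,0,0],[60,0,-10,0,0,0],[60,0,-10,0,0,0],[60,0,-10,0,0,0]]]'
python3 -c "
from h import *
a=cv2.resize(robot.capture('wrist'),(400,300));b=cv2.resize(robot.capture('side')[160:235,270:370],(400,300),interpolation=2);save(np.hstack([a,b]),'c7')"
```

```text
time_s: 27.55
eef_pos: [0.5139, -0.1471, 0.2923]
orientation: [-179.9, 0.3, -179.2]
ft_force: [-0.6, 0.8, 0.6]
gripper_width: 0.65
finger_force: 0.0
time_s: 28.55
eef_pos: [0.454, -0.1477, 0.2987]
orientation: [-180.0, 0.1, -179.2]
ft_force: [-0.0, -0.8, 0.2]
gripper_width: 0.649
finger_force: 0.0
```

View pics/c7.png

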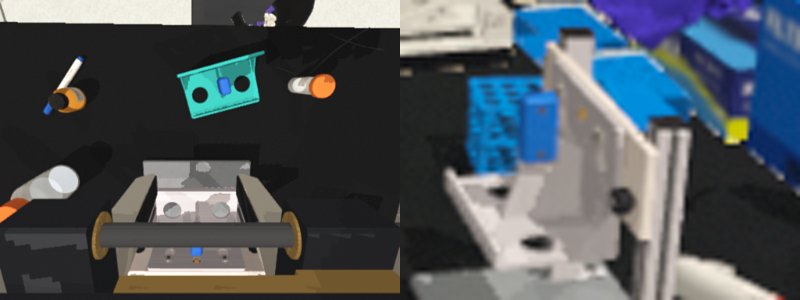

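The shelf hangs flush with the button through the latch hole (right half, about (583,112)). The tube, bottles and turquoise look-alike are untouched. Handing in.

```bash
python3 -c "
from station import robot
print(robot.finish_job())"
```

```text
the job is handed in; nothing more can be done
None
```

The aluminium shelf hangs seated on both screws, the brass button showing in its latch hole in the last picture; the arm is clear, the tube, bottles and look-alike were left alone, and the job was handed in at about 29 s.

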